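# Close the ball case and hold the sample tray over its viewing panel

### The arm

A 7-joint arm with a two-finger parallel gripper is mounted at the origin on a cart in front of the work surface, level with it; the furniture and walls round the work are solid. World frame = base frame: x ahead of the robot, y to its left, z up, the work surface at z = 0. Lengths are in m, angles in rad, forces in N, time in s.
With the tool pointing down it reaches from about 0.4 to 0.925 m from the base axis. Payload 5.6 kg.
Tool frame: the origin (TCP) lies between the finger pads; the fingertips stand ctrl.tcp_to_tips ahead of it and the grasp point (between the pads) lies 3 mm ahead of it (ctrl.tcp_to_tips is the distance from the TCP to the fingertips, in m); z points along the fingers, y is the line along which they close (so a half turn about z gives the same grasp; the last joint's range is limited). The gripper opens to 85 mm and grips with 20 to 120 N. Pads are 22 mm wide; open, the fingers measure 114 mm over their backs; the gripper's body (76 mm by 85 mm) begins 54 mm behind the grasp point. The pads swing forward as they close: fully open they stand 13 mm farther back than shut.
Start: joints at [-1.266, 0.468, -0.012, 1.603, 0.006, 1.071, -0.056], TCP at [0.222, 0.611, 0.253] pointing down, gripper open.
Joint ranges: [-2.53, 2.53], [-0.31, 2.02], [-1.57, 1.55], [0.28, 2.44], [-1.29, 4.43], [0.15, 1.84], [-2.92, 2.92]. Speed limits (rad/s): [2.57, 2.57, 3.14, 3.14, 3.14, 3.14, 3.14].

### API

Orientations are given as [roll, pitch, yaw] about the fixed x, y, z axes, in that order (R = Rz(yaw) Ry(pitch) Rx(roll)).
In Python, from plant import ctrl, imaging gives the robot as it stands. The module is installed in compiled form; this text tells all that it offers.
- The arm moves only by the shell command python3 -m handwheel 'ROWS' [FORCE]. ROWS is JSON, one flat list of numbers, 7 for each row, row after row: the shift along the tool's x, y, z in cm, then the turn, a rotation vector about the tool's x, y, z in units of 5 degrees (1.0 is 5 degrees), then the gripper command: -1 is shut, 1 is fully open, values between are in proportion. In form: [x, y, z, ax, ay, az, grip, x, y, z, ax, ay, az, grip, ...]. A call has 1 to 20 rows; each row shifts and turns the commanded pose from where the row before left it, along the tool's axes as they then stand; what a row does not reach is not made up. A row lasts 1/12 s, in which the tool goes at most 41.7 mm and 7.16 degrees, less where a joint would pass 70% of its speed; a pose out of reach is approached as far as the arm can. A call is refused whole if a number of a shift passes 4.17 or a number of a turn 1, either way. A call with a gripper value outside its range is refused whole. The fingers move at their own pace and stop on an object; FORCE is the grip in N (left out, the last holds). Time passes only in rows, so rows that do not move let the fingers close. It gives the time, the measured TCP pose, the force, the opening and the grip force at its end, in the units of the state.
- ctrl.state(): the state, without advancing time (a new reading comes with each control period).
- imaging.grab_frame(name): name is "scene" or "top"; returns (picture, depth): 384x512x3 uint8, red, green, blue; 384x512 float32, m along the optical axis (not along the pixel's ray), 0 where there is no reading.
- imaging.camera_model(name): a dict with "K" (3x3 intrinsics, pixels), "position" and "rotation" of the camera in the world. Camera axes: x right, y down, z forward; pixel columns grow to the right and rows downward; lengths in m; the calibration is good to about 2 mm. A picture is of the moment at which its call begins. camera_model takes no time and is no camera call.
- ctrl.sign_off(): hands the job in; it is judged then, once.
The state is a dict: "clock": time; "joints": joint angles; "qvel": joint speeds; "tau": joint torques, N m; "tool_pos": TCP position; "tcp_rot": TCP orientation; "ft_force": force on the tool from outside, world axes, zero at the start; "torque": the same for the moment, N m; "opening": finger opening in m; "finger_force": force on a finger pad.
Only numpy, scipy, OpenCV 4.12 (cv2) and the standard library are available. Lean on these libraries where they do the work, as an engineer would, in place of code of your own. Each camera call takes 0.05 s, during which the arm holds its last target. There are 200 camera calls.

### The job

Lower the open lid of the blue ball case until it is fully closed, without slamming it, so that the white round viewing panel on the lid faces up. Then pick up the aluminium sample tray by its orange upright grip and, keeping it level so that the loose steel ball stays in its pocket, carry it over the closed case and hold it level and still, centred about 10 cm above the white panel. Finish while holding it there (do not put it down or let go), and leave the bottles and the vial alone.

Things in the scene. Friction and masses are not known exactly. Their poses are not given: they have to be found in the camera images.
- case: Blue open-topped case of reference balls, fixed to the bench, 150 (x) x 130 (y) x 60 mm high, walls 5 mm, black foam with steel balls inside; origin at the centre of its underside, z up. Its lid hinges on the upper edge of its +x wall: the hinge axis runs along the case's y through case point (75, 0, 60) mm. Front (-x) faces roughly to the robot.
- lid (a joint): Hinge angle of the case's lid, rad: 0 = closed, flat on the rim; grows as it opens upward; starts between 0.9 and 1.3 (free edge up, leaning to the robot). The lid is a flat blue plate 150 x 130 x 8 mm without a handle; its underside passes through the hinge axis and it reaches 150 mm from it. It is held by hinge friction (0.2 N m), so it stays where it is left; push its outer face near the free edge (1 to 3 N) to lower it.
- lid_panel (a point): Centre of the white round viewing panel, 62 mm across, in the middle of the lid's outer face, 75 mm from the hinge (moves with the lid; when closed it faces up, 68 mm above the bench; z is the outer face's normal).
- tray: Loose aluminium tray on the bench, 130 (x) x 80 (y) x 8 mm, about 0.2 kg; origin at the centre of its underside, z up. In its middle stands an orange grip, 36 mm along x, 14 mm thick along y, from 8 to 60 mm above the underside: pinch it across its thickness (along the tray's y) from above. Two round pockets, 36 mm across and 3 mm deep (floor 5 mm above the underside), lie at x = +43 and -43 mm.
- pocket (a point): Centre of the floor of the tray's pocket at x = +43 mm, the one that holds the ball (moves with the tray).
- ball_center (a point): Centre of the loose steel ball, 20 mm across, about 0.03 kg, which rolls freely within its pocket (about 10 mm either way) and is kept in only by the 3 mm high pocket edge.
- reagent_bottle_l: Clear glass stoppered bottle, 70 x 70 x 150 mm, standing behind the work, a bystander; origin at the centre of its underside.
- dropper_amber: Amber dropper bottle, 52 x 52 x 140 mm, standing behind the work, a bystander; origin at the centre of its underside.
- vial_cap: Small vial with a black cap, 23 mm across, 52 mm high, standing to the right of the work, a bystander; origin at the centre of its underside.
Things that resemble listed ones, but are neither listed nor needed, are in the scene too. Of the things like the case, leave any that is green; of the rest the larger one is meant.

How it is judged:
By the outcome, as a careful person would: the job done as asked, in the order asked, and still so for the second after the job is handed in, while the arm keeps its last pose, push and grip.
It also fails if it takes over 64 s, if anything falls off the work surface, if the arm or the gripper's body presses on something with over 40 N, if the wrist force passes 120 N, or if a joint passes its speed limit or range.

## Working session

There is one attempt and no reset: what is moved stays moved. The work goes in short steps, Python scripts to look and compute and a shell command to move; the robot and the scene stay as the last step left them, time stands still between calls to the robot, and variables do not carry over. Pictures are saved under pics/ and viewed, at most 10 in all, crops included, and the job is handed in when it is done.

```bash
mkdir -p pics
python3 - <<'E'
from plant import ctrl, imaging
import cv2,numpy as np
print(ctrl.state(), ctrl.tcp_to_tips)
for n in("scene","top"):
    p,d=imaging.grab_frame(n); np.savez(f"{n}0.npz",p=p,d=d); cv2.imwrite(f"pics/{n}0.png",p[:,:,::-1]); print(imaging.camera_model(n))
E
```

```text
{'clock': 0.0, 'joints': array([-1.26599306,  0.46839393, -0.01161603,  1.60363988,  0.00600429,
        1.07141706, -0.05629666]), 'qvel': array([-2.05020453e-05, -6.20656600e-04,  9.15650223e-04,  1.02485494e-03,
       -2.47792199e-03,  7.94704880e-04, -1.44158312e-03]), 'tau': array([-9.26756584e-04, -5.32366133e+01,  2.10340053e-02, -2.51298684e+01,
        1.14716499e-02,  7.53962668e-03,  1.23905050e-05]), 'tool_pos': array([0.22141616, 0.61055882, 0.25232071]), 'tcp_rot': array([-3.13977326e+00,  1.24349295e-04,  2.79374281e+00]), 'ft_force': array([-0.21231514,  0.4400138 , -0.59139113]), 'torque': array([-0.00467082, -0.00961665,  0.02496439]), 'finger_force': 0.0, 'opening': 0.08512598846361741} 0.022
{'K': array([[441.12505152,   0.        , 254.80612155],
       [  0.        , 441.12505152, 191.42522249],
       [  0.        ,   0.        ,   1.        ]]), 'position': array([-0.40181865, -0.60975812,  0.55902073]), 'rotation': array([-1.97457219,  0.01947352, -1.06714273])}
{'K': array([[475.53880753,   0.        , 252.52113563],
       [  0.        , 475.53880753, 195.64171804],
       [  0.        ,   0.        ,   1.        ]]), 'position': array([ 0.42848241, -0.0456167 ,  1.62244275]), 'rotation': array([-3.03884243, -0.02216136, -1.54153132])}
```

View pics/scene0.png

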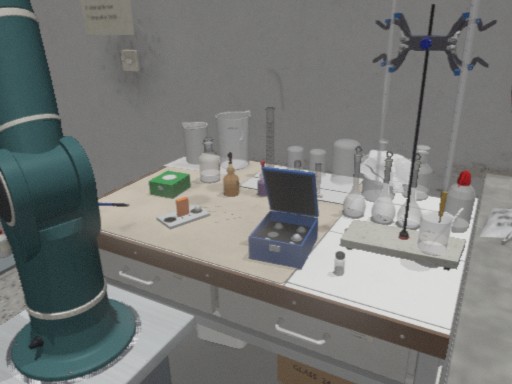

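View pics/top0.png

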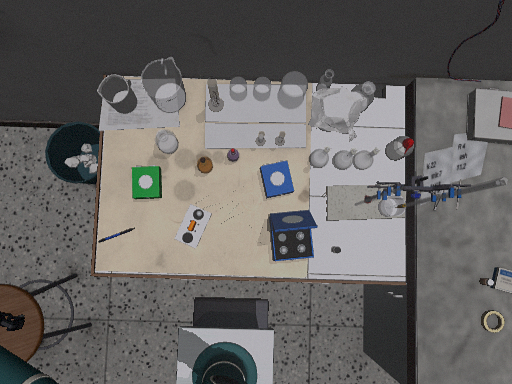

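The scene picture shows the open blue case at (285,235) with its lid up, the tray with its orange grip at (183,210) and the vial at (340,263). The top picture shows the case at (291,237), the tray at (193,226), a closed smaller blue decoy at (277,180) and a green one at (146,182).

```bash
cat > h.py <<'E'
import numpy as np,cv2
from plant import ctrl, imaging
from scipy.spatial.transform import Rotation as R
def cam(n):
    m=imaging.camera_model(n); return m["K"],np.array(m["position"]),R.from_euler('xyz',m["rotation"]).as_matrix()
def ray(n,u,v,z):
    K,p,Rm=cam(n); d=Rm@np.linalg.inv(K)@np.array([u,v,1.]); return p+d*(z-p[2])/d[2]
def proj(n,P):
    K,p,Rm=cam(n); q=K@(Rm.T@(np.asarray(P)-p)); return q[:2]/q[2]
def cloud(n,d):
    K,p,Rm=cam(n); v,u=np.indices(d.shape); c=np.stack([(u-K[0,2])/K[0,0]*d,(v-K[1,2])/K[1,1]*d,d],-1); return c@Rm.T+p
E
python3 - <<'E'
from h import *
for n in("top","scene"):
    f=np.load(n+"0.npz");p,d=f['p'],f['d'];c=cloud(n,d)
    hsv=cv2.cvtColor(p,cv2.COLOR_RGB2HSV)
    print(n,"bench",ray(n,*( (230,250) if n=="top" else (220,230)),0), c[250,230] if n=="top" else c[230,220])
    for nm,lo,hi in(("blue",(105,120,30),(125,255,255)),("orange",(5,140,100),(15,255,255))):
        m=cv2.inRange(hsv,lo,hi); k,l,s,ce=cv2.connectedComponentsWithStats(m)
        for i in range(1,k):
            if s[i,4]>25:
                q=c[(l==i)&(d>0)]; print(nm,s[i],ce[i].round(1),"med",np.median(q,0).round(3),"p5",np.percentile(q,3,axis=0).round(3),"p95",np.percentile(q,97,axis=0).round(3))
a=np.load("top0.npz")['p'][190:280,160:340]; a=cv2.resize(a,None,fx=4.4,fy=4.4,interpolation=2)
b=np.load("scene0.npz")['p'][150:290,140:360]; b=cv2.resize(b,None,fx=3.6,fy=3.6,interpolation=2)
cv2.imwrite("pics/a.png",a[:,:,::-1]);cv2.imwrite("pics/b.png",b[:,:,::-1])
E
```

```text
top bench [ 0.40937156 -0.00581722  0.        ] [ 4.09370317e-01 -5.81464591e-03 -1.05109463e-04]
blue [261 161  33  36 673] [276.9 178.5] med [ 0.652 -0.155  0.048] p5 [ 0.601 -0.203  0.04 ] p95 [ 0.705 -0.109  0.054]
blue [388 187   3   9  26] [389.  190.8] med [ 0.563 -0.385  0.525] p5 [ 0.554 -0.388  0.522] p95 [ 0.573 -0.383  0.527]
blue [449 187   5  11  47] [451.2 192.4] med [ 0.564 -0.527  0.536] p5 [ 0.553 -0.531  0.53 ] p95 [ 0.574 -0.523  0.54 ]
blue [411 193  10   5  33] [415.4 195.2] med [ 0.56  -0.461  0.486] p5 [ 0.555 -0.473  0.479] p95 [ 0.565 -0.453  0.492]
blue [431 195   5   7  29] [433.2 197.9] med [ 0.56  -0.527  0.432] p5 [ 0.553 -0.532  0.425] p95 [ 0.568 -0.523  0.435]
blue [275 211  42  50 292] [300.1 232.2] med [ 0.483 -0.236  0.162] p5 [ 0.386 -0.276  0.056] p95 [ 0.54  -0.151  0.203]
blue [272 231   4  27  34] [273.3 244.6] med [ 0.43  -0.147  0.06 ] p5 [ 0.392 -0.155  0.054] p95 [ 0.473 -0.143  0.064]
blue [104 233  16   8  32] [111.7 236.5] med [0.443 0.391 0.008] p5 [ 0.434  0.368 -0.002] p95 [0.452 0.415 0.014]
blue [500 270  12   7  40] [505.4 272.9] med [ 0.364 -0.887  0.111] p5 [ 0.354 -0.902  0.107] p95 [ 0.37  -0.87   0.118]
orange [199 158  13  14  93] [205.2 166. ] med [0.682 0.081 0.062] p5 [0.669 0.066 0.048] p95 [0.702 0.104 0.087]
orange [188 220   7  11  26] [191.1 225. ] med [0.489 0.123 0.06 ] p5 [0.471 0.113 0.052] p95 [0.502 0.132 0.066]
scene bench [ 0.46664975 -0.01196047  0.        ] [ 0.46773075 -0.01121638 -0.00069583]
blue [420  37  12  12 101] [425.3  43.1] med [ 0.553 -0.463  0.481] p5 [ 0.548 -0.472  0.471] p95 [ 0.562 -0.453  0.489]
blue [263 167  51   8  69] [289.3 170.8] med [ 0.48  -0.213  0.198] p5 [ 0.47  -0.263  0.196] p95 [ 0.486 -0.151  0.199]
```

View pics/a.png

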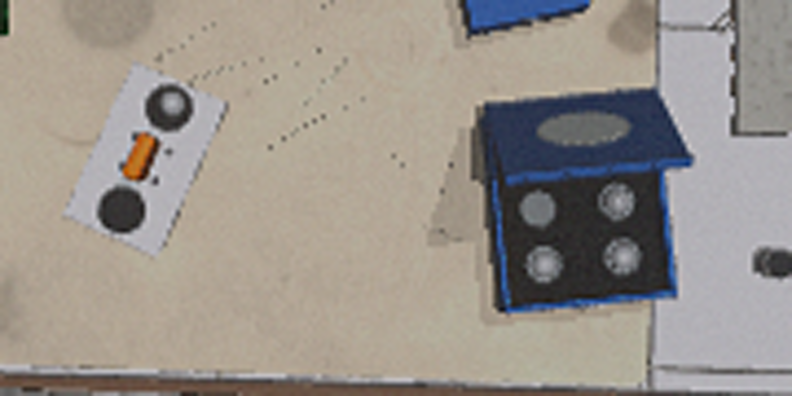

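View pics/b.png

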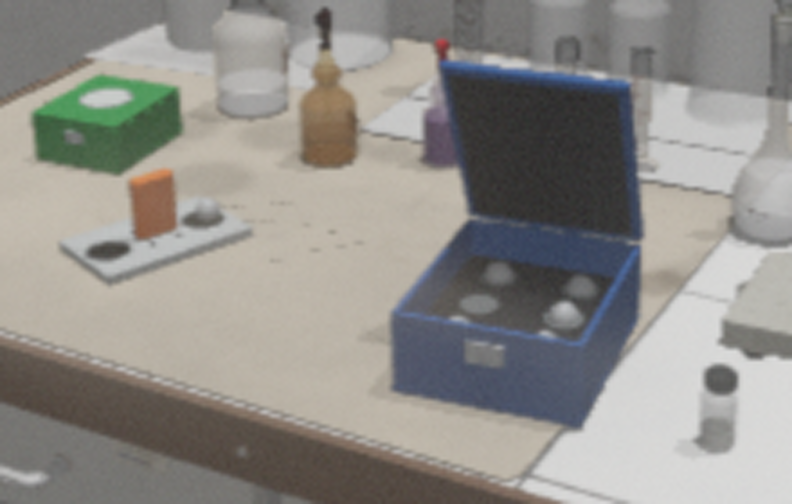

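The top crop shows the tray (grip at (140,157), ball in the far pocket at (172,103)), the case rim with front corners (510,312) and (675,296), and the lid leaning forward with its free edge from (505,183) to (692,162). The scene crop confirms that the lid is open, the case's left side is free and the vial stands to the right.

Run:
```python
from h import *
f=np.load("top0.npz");p,d=f['p'],f['d'];c=cloud("top",d)
g=lambda u,v,z: ray("top",160+u/4.4-.4,190+v/4.4-.4,z)
print("rim front L,R",g(510,312,.06),g(675,296,.06)); 
hsv=cv2.cvtColor(p,cv2.COLOR_RGB2HSV)
roi=np.zeros(d.shape,bool); roi[205:262,266:322]=1
m=(cv2.inRange(hsv,(100,90,30),(130,255,255))>0)&roi
rim=c[m&(c[...,2]>.052)&(c[...,2]<.067)]
r=cv2.minAreaRect((rim[:,:2]*1000).astype(np.float32)); print("rim rect",r,cv2.boxPoints(r))
# lid outer face: plane fit
L=c[roi&(c[...,2]>.085)&(c[...,2]<.195)]; 
cen=np.median(L,0)
for _ in range(5):
    u,s,v=np.linalg.svd(L-L.mean(0),full_matrices=False); n=v[2]*np.sign(v[2,2]); e=abs((L-L.mean(0))@n); L=L[e<max(.004,2*e.std()) ]
print("lid n",n,"angle",np.arccos(n[2]),"yaw",np.degrees(np.arctan2(n[1],n[0])),L.mean(0),len(L),e.std())
T=c[roi&(c[...,2]>.185)]; print("top edge",T.min(0),T.max(0),len(T))
w=(hsv[...,1]<70)&(hsv[...,2]>90)&roi&(c[...,2]>.08)
k,l,s,ce=cv2.connectedComponentsWithStats(w.astype(np.uint8)); i=1+s[1:,4].argmax(); print("panel",s[i],ce[i],c[l==i].mean(0))
for q in((135,62),(228,102),(160,255),(65,213)): print("tray",g(*q,.008).round(4))
print("pockets",g(168,108,.006),g(121,209,.006),"ball",g(173,103,.02),"grip top",g(137,160,.06))
troi=np.zeros(d.shape,bool); troi[200:252,172:214]=1
tm=troi&(c[...,2]>.0045); P=c[tm&(c[...,2]<.012)]
r=cv2.minAreaRect((P[:,:2]*1000).astype(np.float32)); print("tray rect",r)
G=c[troi&(c[...,2]>.05)];r=cv2.minAreaRect((G[:,:2]*1000).astype(np.float32)); print("grip",r,G[:,2].max(),len(G))
```

```text
rim front L,R [ 0.3803453  -0.15669787  0.06      ] [ 0.39563224 -0.2791363   0.06      ]
rim rect ((458.9081726074219, -207.81039428710938), (143.03396606445312, 129.429931640625), 7.087892055511475) [[ 379.95242 -152.41458]
 [ 395.923   -280.85544]
 [ 537.8639  -263.2062 ]
 [ 521.8933  -134.76535]]
lid n [0.9097558  0.11841339 0.3978978 ] angle 1.161572028525405 yaw 7.415900564002817 [ 0.50941525 -0.20028962  0.14295401] 571 0.0006940848495800764
top edge [ 0.42848241 -0.2697932   0.18520057] [ 0.49707572 -0.0456167   1.62244275] 192
panel [282 216  21   7 117] [292.07692308 218.88034188] [ 0.512737   -0.19868551  0.14768152]
tray [0.5618 0.1341 0.008 ]
tray [0.5331 0.0613 0.008 ]
tray [0.4143 0.1087 0.008 ]
tray [0.4442 0.1826 0.008 ]
pockets [0.5271728  0.10743265 0.006     ] [0.44850526 0.14022336 0.006     ] ball [0.53026353 0.10244844 0.02      ] grip top [0.48447171 0.12372544 0.06      ]
tray rect ((488.61962890625, 124.40985870361328), (172.58596801757812, 139.4898681640625), 1.6815416812896729)
grip ((451.5193786621094, 45.5001220703125), (184.66468811035156, 35.08347702026367), 65.05420684814453) 1.622442746033604 55
```

```bash
cat >> h.py <<'E'
def to(p,yaw=None):
    s=ctrl.state(); M=R.from_euler('xyz',s['tcp_rot']); v=M.inv().apply(np.array(p)-s['tool_pos'])*100
    print("tcp",s['tool_pos'].round(4),"rpy",np.degrees(s['tcp_rot']).round(2),"F",s['ft_force'].round(2),"t",round(s['clock'],2),"open",round(s['opening'],4),"pad",round(s['finger_force'],1)); print("  shift cm",v.round(2))
    if yaw is not None:
        T=R.from_euler('xyz',[180,0,yaw],degrees=True); print("  turn units",(np.degrees((M.inv()*T).as_rotvec())/5).round(3))
E
python3 -m handwheel '[0,0,-1,0,0,-0.9,-1, 0,0,-1,0,0,-0.9,-1, 0,0,-1,0,0,-0.9,-1, 0,0,-1,0,0,-0.9,-1, 0,0,-1,0,0,-0.9,-1, 0,0,-1,0,0,-0.9,-1, -1.6,-3.1,0,0,0,0,-1, -1.6,-3.1,0,0,0,0,-1, -1.6,-3.1,0,0,0,0,-1, -1.6,-3.1,0,0,0,0,-1, -1.6,-3.1,0,0,0,0,-1, -1.6,-3.1,0,0,0,0,-1, -1.6,-3.1,0,0,0,0,-1, -1.6,-3.1,0,0,0,0,-1, -1.6,-3.1,0,0,0,0,-1, -1.6,-3.1,0,0,0,0,-1, -1.6,-3.1,0,0,0,0,-1, -1.6,-3.1,0,0,0,0,-1, -1.6,-3.1,0,0,0,0,-1, -1.6,-3.1,0,0,0,0,-1]'
python3 -c "
from h import *
to([.528,-.2,.31],187.2); print(ctrl.state()['joints'])"
```

```text
clock: 1.77
tool_pos: [0.4978, 0.2063, 0.3131]
tcp_rot: [-3.142, -0.0, -3.018]
ft_force: [0.2, 0.1, 0.5]
opening: -0.0
finger_force: 0.0
tcp [0.4978 0.2063 0.3131] rpy [-1.8000e+02 -2.0000e-02 -1.7293e+02] F [0.24 0.06 0.47] t 1.77 open -0.0 pad 0.0
  shift cm [  2.   -40.69   0.31]
  turn units [-0.001 -0.004 -0.026]
[-0.56796328  0.21773533  0.13235899  1.81607083 -0.03186422  1.11020317
  1.26970334]
```

```bash
python3 -m handwheel '[0.15,-2.9,0,0,0,0,-1, 0.15,-2.9,0,0,0,0,-1, 0.15,-2.9,0,0,0,0,-1, 0.15,-2.9,0,0,0,0,-1, 0.15,-2.9,0,0,0,0,-1, 0.15,-2.9,0,0,0,0,-1, 0.15,-2.9,0,0,0,0,-1, 0.15,-2.9,0,0,0,0,-1, 0.15,-2.9,0,0,0,0,-1, 0.15,-2.9,0,0,0,0,-1, 0.15,-2.9,0,0,0,0,-1, 0.15,-2.9,0,0,0,0,-1, 0.15,-2.9,0,0,0,0,-1, 0,-2.9,0,0,0,0,-1, 0,0,0,0,0,0,-1, 0,0,1,0,0,0,-1, 0,0,1.5,0,0,0,-1, 0,0,1.5,0,0,0,-1, 0,0,1,0,0,0,-1, 0,0,0,0,0,0,-1]'
python3 -c "
from h import *
to([.528,-.2,.204],187.2)
for n in('scene','top'):
  p,d=imaging.grab_frame(n); cv2.imwrite('pics/%s1.png'%n,p[:,:,::-1])
a=cv2.imread('pics/scene1.png')[60:290,160:400]; b=cv2.imread('pics/top1.png')[150:280,200:340]
cv2.imwrite('pics/c1.png',np.hstack([cv2.resize(a,(400,383)),cv2.resize(b,(400,383))]))"
```

```text
clock: 3.43
tool_pos: [0.5266, -0.1954, 0.2603]
tcp_rot: [3.139, -0.005, -3.016]
ft_force: [-0.4, 1.0, 0.5]
opening: -0.0001
finger_force: 0.0
tcp [ 0.5266 -0.1954  0.2603] rpy [ 179.86   -0.27 -172.82] F [-0.38  1.    0.47] t 3.43 open -0.0001 pad 0.0
  shift cm [-0.11 -0.49  5.63]
  turn units [ 0.027 -0.055 -0.004]
```

View pics/c1.png

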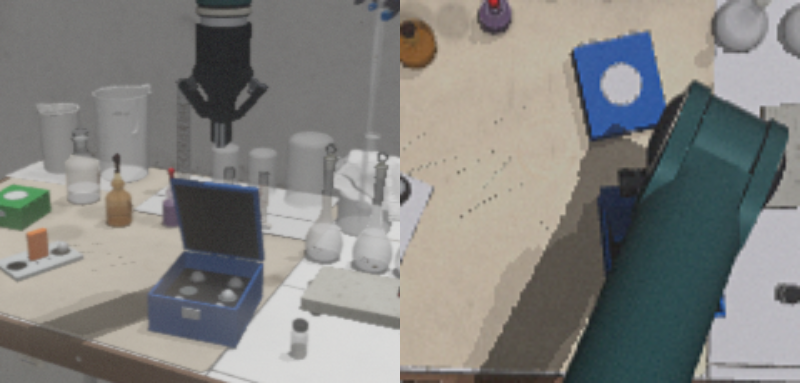

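The tips (215,145 in the left half) hang above and just behind the lid, as intended. I'll descend and feel for contact.

```bash
python3 -m handwheel '[0,-0.1,1,0,0,0,-1, 0,-0.1,1,0,0,0,-1, 0,-0.1,1,0,0,0,-1, 0,-0.1,1,0,0,0,-1, 0,-0.1,1,0,0,0,-1, 0,0,0.6,0,0,0,-1, 0,0,0,0,0,0,-1, 0.4,0,0,0,0,0,-1, 0.4,0,0,0,0,0,-1, 0.3,0,0,0,0,0,-1, 0.3,0,0,0,0,0,-1, 0,0,0,0,0,0,-1]'
python3 -c "
from h import *
to([.528,-.2,.204],187.2)"
```

```text
clock: 4.53
tool_pos: [0.514, -0.2044, 0.2078]
tcp_rot: [-3.142, 0.001, -3.019]
ft_force: [0.3, -0.1, -1.3]
opening: 0.0002
finger_force: 0.0
tcp [ 0.514  -0.2044  0.2078] rpy [-1.8000e+02  3.0000e-02 -1.7297e+02] F [ 0.33 -0.11 -1.29] t 4.53 open 0.0002 pad 0.0
  shift cm [-1.44  0.26  0.38]
  turn units [-0.     0.006 -0.034]
```

```bash
python3 -m handwheel '[0.5,0,0.17,0,0,0,-1, 0.5,0,0.17,0,0,0,-1, 0.48,0,0.22,0,0,0,-1, 0.48,0,0.22,0,0,0,-1, 0.48,0,0.22,0,0,0,-1, 0.48,0,0.22,0,0,0,-1, 0.43,0,0.3,0,0,0,-1, 0.43,0,0.3,0,0,0,-1, 0.43,0,0.3,0,0,0,-1, 0.43,0,0.3,0,0,0,-1, 0.43,0,0.3,0,0,0,-1, 0,0,0,0,0,0,-1]'
python3 -c "
from h import *
to([.537-.074*.992,-.199-.074*.126,.181],187.2)"
```

```text
clock: 5.53
tool_pos: [0.4629, -0.2103, 0.1793]
tcp_rot: [3.141, -0.002, -3.019]
ft_force: [0.7, 0.3, 0.5]
opening: 0.0003
finger_force: 0.0
tcp [ 0.4629 -0.2103  0.1793] rpy [ 1.7995e+02 -1.0000e-01 -1.7297e+02] F [0.68 0.3  0.54] t 5.53 open 0.0003 pad 0.0
  shift cm [-0.09  0.19 -0.17]
  turn units [ 0.009 -0.02  -0.034]
```

```bash
python3 -m handwheel '[0.36,0,0.38,0,0,0,-1, 0.36,0,0.38,0,0,0,-1, 0.36,0,0.38,0,0,0,-1, 0.36,0,0.38,0,0,0,-1, 0.36,0,0.38,0,0,0,-1, 0.28,0,0.44,0,0,0,-1, 0.28,0,0.44,0,0,0,-1, 0.28,0,0.44,0,0,0,-1, 0.28,0,0.44,0,0,0,-1, 0.28,0,0.44,0,0,0,-1, 0,0,0,0,0,0,-1]'
python3 -c "
from h import *
to([.537-.119*.992,-.199-.119*.126,.09],187.2)
p,d=imaging.grab_frame('scene');cv2.imwrite('pics/c2.png',cv2.resize(p[100:290,180:380,::-1],(600,570)))"
```

```text
clock: 6.45
tool_pos: [0.4315, -0.2141, 0.1381]
tcp_rot: [3.141, -0.002, -3.019]
ft_force: [0.3, 1.0, 0.5]
opening: 0.0002
finger_force: 0.0
tcp [ 0.4315 -0.2141  0.1381] rpy [ 1.7995e+02 -1.0000e-01 -1.7296e+02] F [0.27 0.98 0.46] t 6.45 open 0.0002 pad 0.0
  shift cm [1.23 0.16 4.81]
  turn units [ 0.009 -0.02  -0.031]
```

View pics/c2.png

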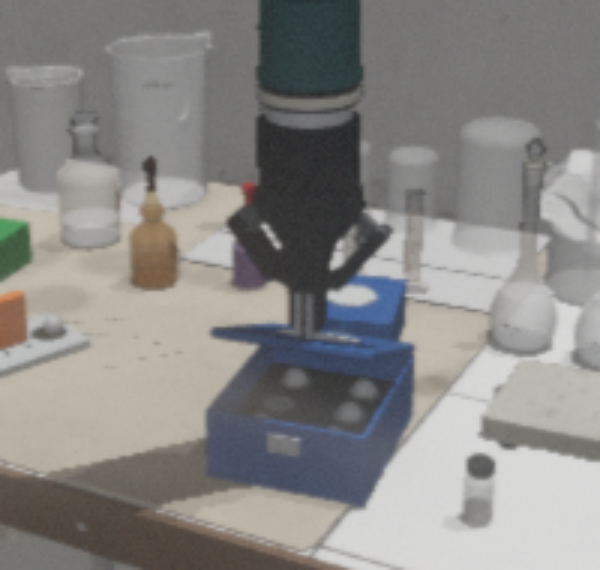

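The lid (310,340) has followed the fingertips and is most of the way down. I'll carry on, slower at the end.

```bash
python3 -m handwheel '[0.15,0,0.4,0,0,0,-1, 0.15,0,0.4,0,0,0,-1, 0.15,0,0.4,0,0,0,-1, 0.15,0,0.4,0,0,0,-1, 0.15,0,0.4,0,0,0,-1, 0.12,0,0.4,0,0,0,-1, 0.1,0,0.4,0,0,0,-1, 0.1,0,0.3,0,0,0,-1, 0.06,0,0.3,0,0,0,-1, 0.06,0,0.3,0,0,0,-1, 0.05,0,0.3,0,0,0,-1, 0,0,0.2,0,0,0,-1, 0,0,0.2,0,0,0,-1, 0,0,0.2,0,0,0,-1, 0,0,0.2,0,0,0,-1, 0,0,0,0,0,0,-1]'
python3 -c "
from h import *
to([.537-.119*.992,-.199-.119*.126,.09],187.2)"
```

```text
clock: 7.83
tool_pos: [0.42, -0.2156, 0.0907]
tcp_rot: [3.141, -0.0, -3.018]
ft_force: [0.4, 0.3, -0.1]
opening: 0.0002
finger_force: 0.0
tcp [ 0.42   -0.2156  0.0907] rpy [ 1.7998e+02 -3.0000e-02 -1.7293e+02] F [ 0.43  0.31 -0.14] t 7.83 open 0.0002 pad 0.0
  shift cm [0.09 0.18 0.07]
  turn units [ 0.003 -0.006 -0.026]
```

```bash
python3 -m handwheel '[0,0,0.1,0,0,0,-1, 0,0,0.1,0,0,0,-1, 0,0,0.1,0,0,0,-1, 0,0,0,0,0,0,-1, 0,0,0,0,0,0,-1]'
python3 -m handwheel '[0,0,0.1,0,0,0,-1, 0,0,0.1,0,0,0,-1, 0,0,0,0,0,0,-1, 0,0,0,0,0,0,-1]'
```

```text
clock: 8.25
tool_pos: [0.4203, -0.2158, 0.0898]
tcp_rot: [3.141, 0.001, -3.018]
ft_force: [-6.0, 3.1, 22.1]
opening: 0.0002
finger_force: 10.7
clock: 8.58
tool_pos: [0.4204, -0.2159, 0.0894]
tcp_rot: [3.14, 0.001, -3.019]
ft_force: [-12.3, 4.4, 42.7]
opening: -0.0002
finger_force: 21.2
```

The lid is pressed on its stop. I'll lift off and go to above the tray.

```bash
python3 -m handwheel '[0,0,-0.5,0,0,0,-1, 0,0,-1,0,0,0,-1, 0,0,-2,0,0,0,-1, 0,0,-2,0,0,0,-1, 0,0,-2,0,0,0,-1, 0,0,-2,0,0,0,-1, 0,0,-2,0,0,0,-1, 0,0,0,0,0,0,-1]'
python3 -c "
from h import *
to([.488,.123,.2],157.8)"
```

```text
clock: 9.25
tool_pos: [0.4223, -0.2167, 0.2047]
tcp_rot: [-3.139, 0.006, -3.018]
ft_force: [0.6, -0.6, -0.4]
opening: 0.0
finger_force: 0.0
tcp [ 0.4223 -0.2167  0.2047] rpy [-179.84    0.36 -172.93] F [ 0.63 -0.59 -0.41] t 9.25 open 0.0 pad 0.0
  shift cm [-10.7   32.91   0.45]
  turn units [-0.012  0.079  5.853]
```

```bash
python3 -m handwheel '[-0.8,2.5,0,0,0,0,1, -0.8,2.5,0,0,0,0,1, -0.8,2.5,0,0,0,0,1, -0.8,2.5,0,0,0,0,1, -0.8,2.5,0,0,0,0,1, -0.8,2.5,0,0,0,0,1, -0.8,2.5,0,0,0,0,1, -0.8,2.5,0,0,0,0,1, -0.8,2.5,0,0,0,0,1, -0.8,2.5,0,0,0,0,1, -0.8,2.5,0,0,0,0,1, -0.8,2.5,0,0,0,0,1, -0.8,2.5,0,0,0,0,1, 0,0,0,0,0,0.98,1, 0,0,0,0,0,0.98,1, 0,0,0,0,0,0.98,1, 0,0,0,0,0,0.98,1, 0,0,0,0,0,0.98,1, 0,0,0,0,0,0.95,1, 0,0,0,0,0,0,1]'
python3 - <<'E'
from h import *
to([.488,.123,.2],157.8)
for n in('scene','top'):
    p,d=imaging.grab_frame(n); np.savez(n+"2.npz",p=p,d=d)
    c=cloud(n,d); m=(abs(c[...,0]-.462)<.09)&(abs(c[...,1]+.208)<.085)&(c[...,2]>.045)&(c[...,2]<.1); q=c[m]
    A=np.c_[q[:,:2],np.ones(len(q))]; k=abs(q[:,2]-.067)<.006; print(n,k.sum(),"lid plane",np.linalg.lstsq(A[k],q[k,2],rcond=None)[0],"z",np.percentile(q[:,2],[5,50,95]))
    hsv=cv2.cvtColor(p,cv2.COLOR_RGB2HSV); w=m&(hsv[...,1]<60)&(hsv[...,2]>110)
    kk,l,s,ce=cv2.connectedComponentsWithStats(w.astype(np.uint8)); i=1+s[1:,4].argmax(); print("panel",s[i],ce[i],ray(n,*ce[i],.068))
    o=cv2.inRange(hsv,(4,120,70),(16,255,255))>0; o&=(abs(c[...,0]-.488)<.05)&(abs(c[...,1]-.123)<.05); print("grip",o.sum(),c[o].mean(0) if o.any() else 0)
a,b=[np.load(n+"2.npz")['p'][...,::-1] for n in('scene','top')]
cv2.imwrite('pics/c3.png',np.hstack([cv2.resize(a[90:290,140:340],(400,400)),cv2.resize(b[150:290,180:320],(400,400))]))
E
```

```text
clock: 10.92
tool_pos: [0.4831, 0.1195, 0.2005]
tcp_rot: [-3.141, -0.001, 2.753]
ft_force: [0.3, 0.6, -0.8]
opening: 0.0855
finger_force: 0.0
tcp [0.4831 0.1195 0.2005] rpy [-1.7996e+02 -3.0000e-02  1.5771e+02] F [ 0.35  0.65 -0.83] t 10.92 open 0.0855 pad 0.0
  shift cm [-0.32  0.51  0.05]
  turn units [-0.009 -0.006 -0.018]
scene 1668 lid plane [0.0068809  0.00369576 0.06505684] z [0.04905782 0.06724021 0.0691209 ]
panel [248 222  56  30 316] [273.64873418 242.05696203] [ 0.36722932 -0.22303369  0.068     ]
grip 79 [0.47627395 0.12306527 0.03677157]
top 1672 lid plane [-6.76781525e-04  3.67829723e-05  6.76696944e-02] z [0.06058407 0.06733372 0.07295868]
panel [282 226  21  21 333] [291.78078078 235.92492492] [ 0.46164642 -0.2073617   0.068     ]
grip 0 0
```

View pics/c3.png

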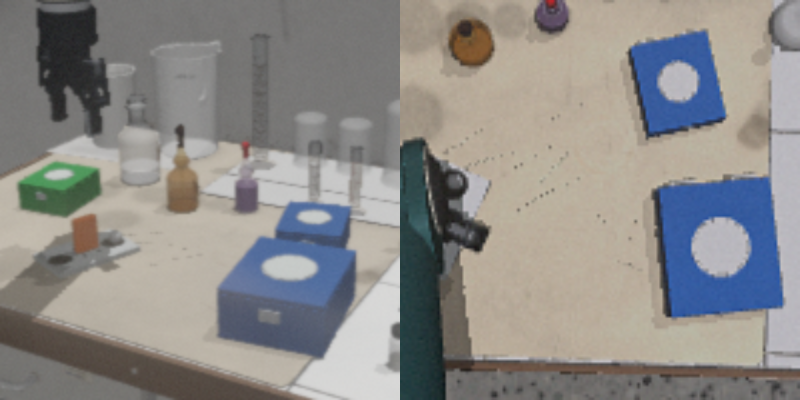

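The lid lies flat and closed, with the panel up at (720,247) in the right half. The tray is undisturbed below the open gripper. I'll line up and descend.

```bash
python3 -m handwheel '[-0.16,0.26,0,0,0,0,1, -0.16,0.25,0,0,0,0,1, 0,0,1,0,0,0,1, 0,0,1,0,0,0,1, 0,0,1,0,0,0,1, 0,0,1,0,0,0,1, 0,0,1,0,0,0,1, 0,0,1,0,0,0,1, 0,0,1,0,0,0,1, 0,0,1,0,0,0,1, 0,0,1,0,0,0,1, 0,0,1,0,0,0,1, 0,0,0,0,0,0,1]' 25
python3 - <<'E'
from h import *
to([.488,.123,.045],157.8)
p,d=imaging.grab_frame('scene'); cv2.imwrite('pics/c4.png',cv2.resize(p[130:260,100:260,::-1],(740,600)))
E
```

```text
clock: 12.1
tool_pos: [0.4871, 0.1227, 0.099]
tcp_rot: [-3.139, -0.002, 2.754]
ft_force: [-1.7, -0.4, 0.0]
opening: 0.0854
finger_force: 0.0
tcp [0.4871 0.1227 0.099 ] rpy [-1.7987e+02 -1.4000e-01  1.5782e+02] F [-1.68 -0.44  0.02] t 12.1 open 0.0854 pad 0.0
  shift cm [-0.08  0.07  5.4 ]
  turn units [-0.026 -0.028  0.004]
```

View pics/c4.png

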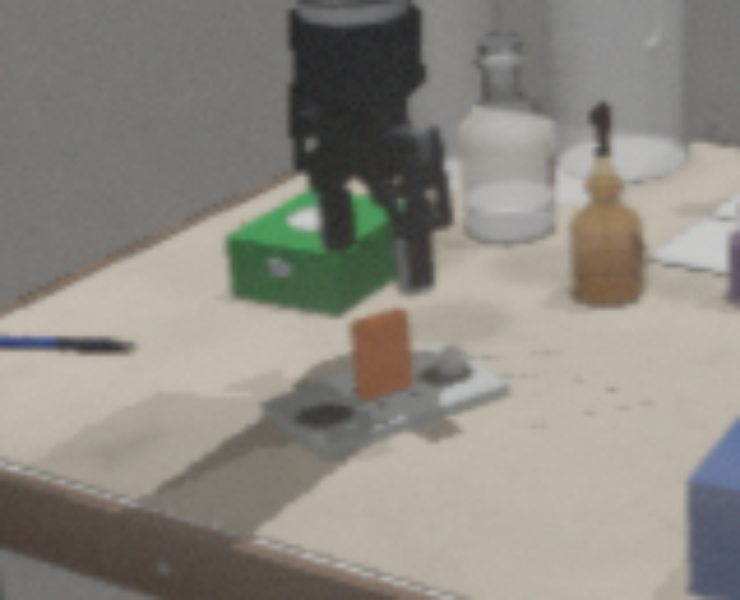

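The fingers straddle the orange grip (382,350), and the ball is in its pocket (450,362). I'll descend and grip.

```bash
python3 -m handwheel '[0,0,1,0,0,0,1, 0,0.07,1,0,0,0,1, -0.08,0,1,0,0,0,1, 0,0,1,0,0,0,1, 0,0,0.8,0,0,0,1, 0,0,0.6,0,0,0,1, 0,0,0,0,0,0,1, 0,0,0,0,0,0,1, 0,0,0,0,0,0,0.3, 0,0,0,0,0,0,0.1, 0,0,0,0,0,0,-0.1, 0,0,0,0,0,0,-0.2, 0,0,0,0,0,0,-0.3, 0,0,0,0,0,0,-0.4, 0,0,0,0,0,0,-0.5, 0,0,0,0,0,0,-0.6, 0,0,0,0,0,0,-0.7, 0,0,0,0,0,0,-1, 0,0,0,0,0,0,-1, 0,0,0,0,0,0,-1]' 20
python3 -m handwheel '[0,0,0,0,0,0,-1, 0,0,0,0,0,0,-1, 0,0,0,0,0,0,-1, 0,0,0,0,0,0,-1]' 60
python3 -c "
from h import *
to([.488,.123,.045],157.8)"
```

```text
clock: 13.82
tool_pos: [0.4894, 0.1234, 0.0471]
tcp_rot: [3.142, 0.0, 2.754]
ft_force: [-0.6, -0.7, 1.7]
opening: 0.014
finger_force: 20.3
clock: 14.15
tool_pos: [0.4895, 0.1235, 0.0472]
tcp_rot: [3.141, 0.0, 2.755]
ft_force: [-0.3, -0.6, 3.7]
opening: 0.0133
finger_force: 59.1
tcp [0.4895 0.1235 0.0472] rpy [1.7998e+02 2.0000e-02 1.5782e+02] F [-0.33 -0.64  3.72] t 14.15 open 0.0133 pad 59.1
  shift cm [ 0.12 -0.1   0.22]
  turn units [0.003 0.003 0.004]
```

```bash
python3 -m handwheel '[0,0,-0.1,0,0,0,-1, 0,0,-0.2,0,0,0,-1, 0,0,-0.4,0,0,0,-1, 0,0,-0.6,0,0,0,-1, 0,0,-0.8,0,0,0,-1, 0,0,-1,0,0,0,-1, 0,0,-1.2,0,0,0,-1, 0,0,-1.2,0,0,0,-1, 0,0,-1.2,0,0,0,-1, 0,0,-1.2,0,0,0,-1, 0,0,-1.2,0,0,0,-1, 0,0,-1.2,0,0,0,-1, 0,0,-1.2,0,0,0,-1, 0,0,-1.2,0,0,0,-1, 0,0,-1.2,0,0,0,-1, 0,0,-1,0,0,0,-1, 0,0,-0.8,0,0,0,-1, 0,0,-0.6,0,0,0,-1, 0,0,-0.3,0,0,0,-1, 0,0,-0.1,0,0,0,-1]'
python3 - <<'E'
from h import *
to([.4616,-.2074,.215],157.8)
p,d=imaging.grab_frame('scene'); np.savez('l.npz',p=p,d=d); cv2.imwrite('pics/c5.png',cv2.resize(p[80:240,100:300,::-1],(740,592)))
E
```

```text
clock: 15.82
tool_pos: [0.4894, 0.1234, 0.2146]
tcp_rot: [3.141, 0.0, 2.754]
ft_force: [-1.0, -0.3, -2.2]
opening: 0.0131
finger_force: 58.5
tcp [0.4894 0.1234 0.2146] rpy [1.7997e+02 2.0000e-02 1.5782e+02] F [-0.98 -0.26 -2.17] t 15.82 open 0.0131 pad 58.5
  shift cm [ -9.91 -31.69  -0.06]
  turn units [0.005 0.004 0.004]
```

View pics/c5.png

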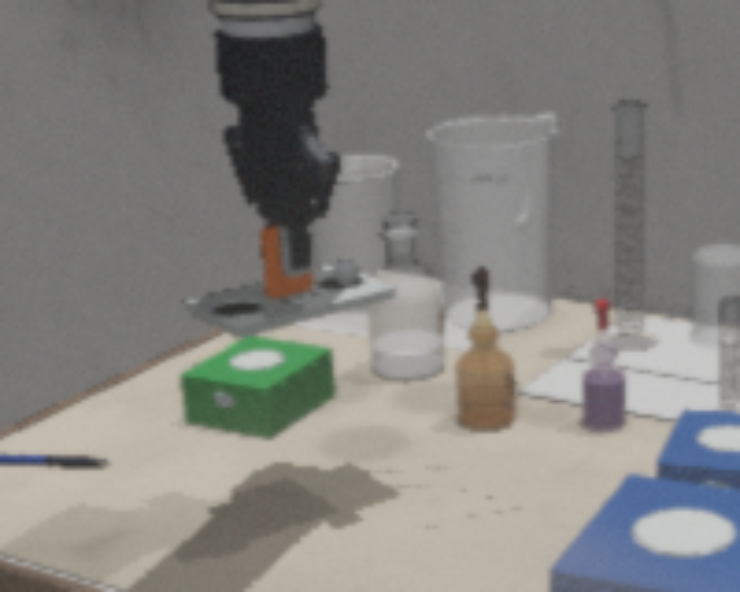

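The tray is level (290,300) with the ball in its pocket (346,272). I'll carry it smoothly to over the panel.

```bash
python3 -m handwheel '[-0.03,-0.1,0,0,0,0,-1, -0.08,-0.25,0,0,0,0,-1, -0.16,-0.5,0,0,0,0,-1, -0.23,-0.75,0,0,0,0,-1, -0.31,-1,0,0,0,0,-1, -0.375,-1.2,0,0,0,0,-1, -0.41,-1.3,0,0,0,0,-1, -0.41,-1.3,0,0,0,0,-1, -0.41,-1.3,0,0,0,0,-1, -0.41,-1.3,0,0,0,0,-1, -0.41,-1.3,0,0,0,0,-1, -0.41,-1.3,0,0,0,0,-1, -0.41,-1.3,0,0,0,0,-1, -0.41,-1.3,0,0,0,0,-1, -0.41,-1.3,0,0,0,0,-1, -0.41,-1.3,0,0,0,0,-1, -0.41,-1.3,0,0,0,0,-1, -0.41,-1.3,0,0,0,0,-1, -0.41,-1.3,0,0,0,0,-1, -0.41,-1.3,0,0,0,0,-1]'
python3 -m handwheel '[-0.4,-1.3,0,0,0,0,-1, -0.4,-1.3,0,0,0,0,-1, -0.4,-1.3,0,0,0,0,-1, -0.4,-1.3,0,0,0,0,-1, -0.37,-1.2,0,0,0,0,-1, -0.31,-1,0,0,0,0,-1, -0.25,-0.8,0,0,0,0,-1, -0.19,-0.6,0,0,0,0,-1, -0.12,-0.4,0,0,0,0,-1, -0.09,-0.3,0,0,0,0,-1, -0.05,-0.15,0,0,0,0,-1, 0,0,0,0,0,0,-1, 0,0,0,0,0,0,-1, 0,0,0,0,0,0,-1]'
python3 - <<'E'
from h import *
to([.4616,-.2074,.215],157.8)
for n in('scene','top'):
    p,d=imaging.grab_frame(n); np.savez(n+"3.npz",p=p,d=d)
    c=cloud(n,d); q=c[(abs(c[...,0]-.462)<.1)&(abs(c[...,1]+.207)<.1)&(c[...,2]>.16)&(c[...,2]<.183)]
    r=cv2.minAreaRect((q[:,:2]*1000).astype(np.float32)); print(n,len(q),r); 
    k=abs(q[:,2]-np.median(q[:,2]))<.004;print("plane",np.linalg.lstsq(np.c_[q[k,:2],np.ones(k.sum())],q[k,2],rcond=None)[0],np.median(q[:,2]))
a=np.load("scene3.npz")['p'][60:280,180:400,::-1]; b=np.load("top3.npz")['p'][160:290,200:340,::-1]
cv2.imwrite('pics/c6.png',np.hstack([cv2.resize(a,(450,450)),cv2.resize(b,(350,450))]))
E
```

```text
clock: 17.53
tool_pos: [0.4697, -0.1084, 0.2141]
tcp_rot: [-3.141, 0.0, 2.753]
ft_force: [0.9, -0.5, -2.5]
opening: 0.0133
finger_force: 58.5
clock: 18.7
tool_pos: [0.4617, -0.2065, 0.214]
tcp_rot: [3.141, -0.0, 2.755]
ft_force: [0.1, -0.2, -2.0]
opening: 0.0131
finger_force: 58.5
tcp [ 0.4617 -0.2065  0.214 ] rpy [ 1.7999e+02 -1.0000e-02  1.5787e+02] F [ 0.06 -0.24 -2.02] t 18.7 open 0.0131 pad 58.5
  shift cm [-0.02 -0.08 -0.1 ]
  turn units [ 0.002 -0.001  0.014]
scene 831 ((456.22662353515625, -205.1656951904297), (82.97161865234375, 131.8819122314453), 67.2591781616211)
plane [0.00552272 0.00252747 0.17176842] 0.17384942089498084
top 178 ((472.01904296875, -177.10910034179688), (20.210050582885742, 129.7425537109375), 69.94100952148438)
plane [0.00600833 0.02050653 0.17479957] 0.1741921968084127
```

View pics/c6.png

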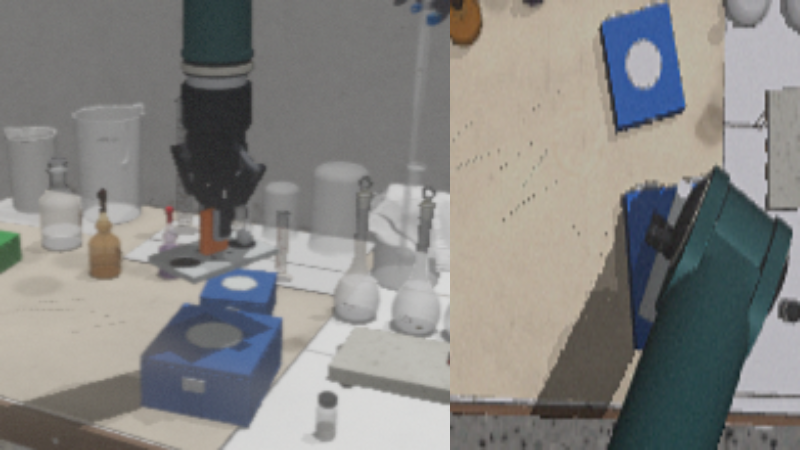

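The tray is over the case with the ball still in its pocket (242,240). It reads about 5 mm off along its own -x, so I'll correct that gently and raise it 2 mm.

```bash
python3 -m handwheel '[-0.05,0,-0.02,0,0,0,-1, -0.1,0,-0.04,0,0,0,-1, -0.12,0,-0.05,0,0,0,-1, -0.1,0,-0.04,0,0,0,-1, -0.05,0,-0.02,0,0,0,-1, 0,0,0,0,0,0,-1, 0,0,0,0,0,0,-1, 0,0,0,0,0,0,-1, 0,0,0,0,0,0,-1, 0,0,0,0,0,0,-1, 0,0,0,0,0,0,-1, 0,0,0,0,0,0,-1, 0,0,0,0,0,0,-1, 0,0,0,0,0,0,-1, 0,0,0,0,0,0,-1]'
python3 - <<'E'
from h import *
to([.4616,-.2074,.215],157.8)
p,d=imaging.grab_frame('scene'); c=cloud('scene',d)
q=c[(abs(c[...,0]-.462)<.1)&(abs(c[...,1]+.207)<.1)&(c[...,2]>.16)&(c[...,2]<.183)]
print(cv2.minAreaRect((q[:,:2]*1000).astype(np.float32)),np.median(q[:,2]))
m=(abs(c[...,0]-.462)<.09)&(abs(c[...,1]+.208)<.085)&(abs(c[...,2]-.067)<.004); print("lid z",np.median(c[m][:,2]),m.sum())
b=c[(abs(c[...,0]-.505)<.03)&(abs(c[...,1]+.223)<.03)&(c[...,2]>.178)&(c[...,2]<.193)]; print("ball pts",len(b),b.mean(0),b[:,2].max(),"qvel",abs(ctrl.state()['qvel']).max())
E
```

```text
clock: 20.05
tool_pos: [0.4654, -0.2086, 0.2158]
tcp_rot: [3.142, -0.0, 2.754]
ft_force: [-0.2, -0.0, -1.9]
opening: 0.0132
finger_force: 58.5
tcp [ 0.4654 -0.2086  0.2158] rpy [180.    -0.   157.82] F [-0.24 -0.01 -1.91] t 20.05 open 0.0132 pad 58.5
  shift cm [ 0.4  -0.03  0.08]
  turn units [ 0.    -0.     0.004]
((460.1991271972656, -205.96768188476562), (85.4156265258789, 131.72601318359375), 67.61199188232422) 0.17571538093200323
lid z 0.06761108069883046 1628
ball pts 51 [ 0.49885106 -0.22805158  0.18585945] 0.1929460395154734 qvel 0.0022632866832186333
```

The tray is within about 2 mm of the panel centre and 10 cm above it, level and still. The ball is in its pocket and the lid is closed.

```bash
python3 -c "
from plant import ctrl
print(ctrl.sign_off())"
```

```text
the job is handed in; nothing more can be done
None
```

The case is closed with its white panel up, and I handed the job in with the tray held level and still, ball in its pocket, about 10 cm above the panel and within about 2 mm of its centre; one risk is that the closed fingertips briefly pressed the shut lid at about 45 N, over 40 N if that limit counts the fingers.

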